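# Run the boring-bench carriage up to its index post

### The job

Bring the heavy, free-running carriage of the boring bench along its rails until its pointer lines up with the blade of the index post, and brake it so that it stays at rest there for a few seconds, with nothing touching it. Push and brake it only on the inner faces of its two sprung pads, reaching down into the open well between them and touching no other part of the carriage; never let it strike either end stop, never press a pad in as far as it will go, and leave the jar, glue bottle, offcut and spare wooden head beside the bench where they stand.

Things in the scene. Friction and masses are not known exactly. Their poses are not given: they have to be found in the camera images.
- bed: Fixed dark-wood bed of the boring bench, 160 mm wide (its x) and 890 mm long (its y), with two steel rails along y and a dark steel end stop at each end. Origin: centre of its underside, on the table. The carriage travels along the bed's +y (roughly to the robot's left); the bed is turned by up to 0.12 rad.
- carriage (a joint): Travel along the bed's +y in m: 0 touches the -y stop, 0.40 the +y stop; carriage centre at bed y = -0.200 + value. Starts at rest, 0.02 to 0.10. Carriage 424 mm long, 120 mm wide, nominal moving mass 3.0 kg (hidden, 2.3 to 4.4 kg). It coasts: drag about 0.3 N per m/s plus 0.01 N, no brake but the pads.
- carriage_body (a point): Carriage centre, 40 mm above the table, axes as the bed's. Rigid parts of the carriage, not to be touched: grey sheet (top 59 mm above the table), a grey spring housing at each end (65 mm long, 114 mm above the table, inner face 147 mm from the centre), a turned wooden blank clamped on the +y housing (up to 147 mm above the table), the pointer.
- well (a point): Centre of the open well between the two pads, at the carriage centre on the grey sheet, 59 mm above the table. The well is 170 mm long along y between the pad faces when they are free, and open at both sides and above: lower the shut fingers here, tips about 20 mm above the sheet.
- pad_lead (a joint): Inward travel (along the bed's +y) of the leading pad, the one at the carriage's +y end, in m: 0 free, 0.045 pressed fully in. Its spring is 40 N/m with no preload (damping 0.6 N s/m), so it pushes the carriage towards +y with 40 N/m times this value. It springs back elastically.
- pad_trail (a joint): Inward travel (along the bed's -y) of the trailing pad at the carriage's -y end, in m, 0 to 0.045; the same spring. Pressing it pushes the carriage towards -y: this is the brake.
- pad_lead_face (a point): Centre of the leading pad's upright wooden face, 104 mm wide, 55 mm tall (62 to 117 mm above the table), facing into the well. When free it lies 85 mm to +y of the carriage centre. Pad mass 0.06 kg.
- pad_trail_face (a point): Centre of the trailing pad's face, the same, 85 mm to -y of the carriage centre when free.
- pointer (a point): Tip of the steel pointer, 6 mm wide, that sticks out of the carriage's +x side at its middle (carriage centre, 100 mm to +x, 52 mm above the table).
- mark (a point): Tip of the index post's steel blade (6 mm thick, 52 mm above the table), axes as the bed's. The pointer passes 10 mm in front of it; in line when pointer and blade have the same position along the bed's y. It lies 60 to 130 mm of travel before the +y stop.
- index: Fixed dark steel index post on the table beyond the bed, 50 mm square base, 64 mm tall, carrying the blade that points at the carriage. Origin: centre of its underside.
- glue: Yellow glue bottle, 60 mm across, 150 mm tall, standing on the table. Leave alone.
- jar: Glass jar, 70 mm across, 90 mm tall, standing on the table. Leave alone.
- offcut: Pale wood offcut, 140 x 60 x 30 mm. Leave alone.
- spare_head: Turned wooden brace head standing on its narrow end, 72 mm across, 58 mm tall. Leave alone.
There are look-alikes about, which are no part of the job. Several things look just like the index: the one meant starts farthest to the robot's left.

How it is judged:
On the way:
1. the pointer is in line with the index blade within 12 mm and the carriage at rest (under 10 mm/s) for 2.5 s (y of pointer in the frame of mark between -0.012 and 0.012 m and velocity of joint carriage between -0.01 and 0.01 m/s), for 2.5 s.
At the end, for the whole second after the job is handed in: The pointer is within 12 mm of the index blade along the bed, the carriage moves slower than 10 mm/s, both pads are free (within 6 mm) and the robot touches nothing (all of step 1 and value of joint each of pad_lead, pad_trail below 0.006 m).
It fails at once if the carriage strikes an end stop (value of joint carriage above 0.398 m or value of joint carriage below 0.002 m).
It fails at once if a pad is pressed fully in (value of joint any of pad_lead, pad_trail above 0.043 m).
It fails at once if the robot touches the carriage other than on its pads (over 2 N) (contact force between any of the fingers, the arm and saddle above 2 N or contact force between any of the fingers, the arm and sheet above 2 N or contact force between any of the fingers, the arm and housing_trail above 2 N or contact force between any of the fingers, the arm and housing_lead above 2 N or contact force between any of the fingers, the arm and blank above 2 N or contact force between any of the fingers, the arm and clamp_a above 2 N or contact force between any of the fingers, the arm and clamp_b above 2 N or contact force between any of the fingers, the arm and pointer_bar above 2 N).
It fails at once if the jar, glue bottle, offcut or spare head is moved by more than 30 mm (distance of any of glue, jar, offcut, spare_head from where it was at the start of the episode above 0.03 m).
It also fails if it takes over 32 s, if anything falls off the work surface, if the arm or the gripper's body presses on something with over 40 N, if the wrist force passes 120 N, or if a joint passes its speed limit or range.

### The arm

A 6-joint arm with a two-finger parallel gripper is mounted at the origin on the work surface. World frame = base frame: x ahead of the robot, y to its left, z up, the work surface at z = 0. Lengths are in m, angles in rad, forces in N, time in s.
With the tool pointing down it reaches from about 0.35 to 0.775 m from the base axis. Payload 5.5 kg.
Tool frame: the origin (TCP) lies at the very end of the fingers, on their centre line; the grasp point (between the pads) lies hold_point_z behind it (hold_point_z is the distance from the TCP to the grasp point, in m); z points along the fingers, y is the line along which they close (so a half turn about z gives the same grasp; the last joint's range is limited). The gripper opens to 85 mm and grips with 20 to 120 N. Pads are 22 mm wide; open, the fingers measure 114 mm over their backs; the gripper's body (76 mm by 85 mm) begins 54 mm behind the grasp point. The pads swing forward as they close: fully open they stand 13 mm farther back than shut.
Start: joints at [-1.307, 0.313, 0.046, 1.304, 0, 1.431], TCP at [0.226, -0.529, 0.196] pointing down, gripper open.
Joint ranges: [-2.76, 2.76], [-0.86, 1.69], [-1.03, 1.26], [-2.2, 2.34], [-1.47, 1.5], [-3.14, 3.14]. Speed limits (rad/s): [2.57, 2.57, 3.14, 3.14, 3.14, 3.14].

### API

Orientations are given as a 3x3 rotation matrix whose columns are the frame's x, y, z axes.
In Python, from workcell import read_state, get_image, close_job, hold_point_z gives the robot as it stands.
- The arm moves only by the shell command python3 -m creep 'ROWS' [FORCE]. ROWS is JSON, a list of rows, each a list of 3 entries, a list of its own where there are three numbers: the closure, from 0 (fully open) to 1 (shut), then the shift along the tool's x, y, z normalised to -1 to 1, where 1 is 0.1 m, then the turn about the tool's z normalised to -1 to 1, where 1 is 90 degrees. In form: [[jaw, [tx, ty, tz], roll], ...]. A call has 1 to 12 rows; each row is the pose to reach, as a shift and turn from the pose commanded when the call began, along the tool's axes at that moment; what a row does not reach only later rows make up. A row lasts 1/10 s, in which the tool goes at most 50 mm and 8.59 degrees, less where a joint would pass 70% of its speed; a pose out of reach is approached as far as the arm can. A call with a number of a shift or a turn outside -1 to 1 is refused whole. A call with a gripper value outside its range is refused whole. The fingers move at their own pace and stop on an object; FORCE is the grip in N (left out, the last holds). Time passes only in rows, so rows that repeat a pose let the fingers close. It gives the time, the measured TCP pose, the force, the opening and the grip force at its end, in the units of the state.
- read_state(): the state, without advancing time (a new reading comes with each control period).
- get_image(name): name is "scene" or "side" or "wrist"; returns a dict with "color" (400x640x3 uint8, red, green, blue), "intrinsics" (3x3 intrinsics, pixels), "D" ([k1, k2, p1, p2, k3] as OpenCV has them; the pictures are not rectified), "rvec" (rotation vector, rad) and "tvec" (3), from world to camera coordinates, as OpenCV has them; the wrist camera has in their place "tool_from_camera" (4x4, takes a point from camera to tool coordinates, whose origin is the TCP and whose axes are the flange's). Camera axes: x right, y down, z forward; pixel columns grow to the right and rows downward; lengths in m; the calibration is good to about 2 mm. A picture is of the moment at which its call begins: read the wrist's pose just before it. There is no depth.
- close_job(): hands the job in; it is judged then, once.
The state is a dict: "time": time; "joints": joint angles; "qvel": joint speeds; "joint_torque": joint torques, N m; "tool_pos": TCP position; "tcp_rot": TCP orientation; "contact_force": force on the tool from outside, world axes, zero at the start; "wrist_torque": the same for the moment, N m; "opening": opening from 0.0 (shut) to 1.0 (fully open); "finger_force": force on a finger pad.
Only numpy, scipy, OpenCV 4.12 (cv2) and the standard library are available. Lean on these libraries where they do the work, as an engineer would, in place of code of your own. Each camera call takes 0.05 s, during which the arm holds its last target. There are 200 camera calls.

## Working session

There is one attempt and no reset: what is moved stays moved. The work goes in short steps, Python scripts to look and compute and a shell command to move; the robot and the scene stay as the last step left them, time stands still between calls to the robot, and variables do not carry over. Pictures are saved under pics/ and viewed, at most 10 in all, crops included, and the job is handed in when it is done.

```bash
ls; mkdir -p pics; python3 - <<'E'
from workcell import *
import cv2,numpy as np
s=read_state();print({k:np.round(v,3).tolist() for k,v in s.items()}, hold_point_z)
for n in ("scene","side"):
    g=get_image(n);cv2.imwrite(f"pics/{n}0.png",g["color"][:,:,::-1])
    R=cv2.Rodrigues(g["rvec"])[0];print(n,(-R.T@np.ravel(g["tvec"])).round(3),np.round(g["D"],3))
E
```

```text
pics
{'time': 0.0, 'joints': [-1.307, 0.314, 0.045, 1.304, -0.0, 1.431], 'qvel': [0.001, -0.001, -0.001, -0.0, 0.001, -0.002], 'joint_torque': [0.004, -48.063, 29.853, 0.02, 0.0, 0.0], 'tool_pos': [0.226, -0.528, 0.195], 'tcp_rot': [[0.92, 0.393, -0.001], [0.393, -0.92, 0.002], [0.0, -0.002, -1.0]], 'contact_force': [-0.715, 0.512, 0.499], 'wrist_torque': [-0.0, -0.005, -0.01], 'finger_force': 0.0, 'opening': 1.0} 0.0187
scene [ 1.215 -0.558  0.942] [-0.053  0.     0.     0.     0.   ]
side [-0.063  0.582  0.787] [0.023 0.    0.    0.    0.   ]
```

View pics/scene0.png

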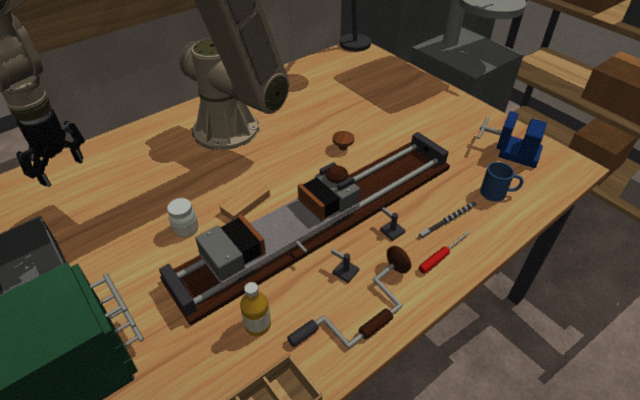

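View pics/side0.png

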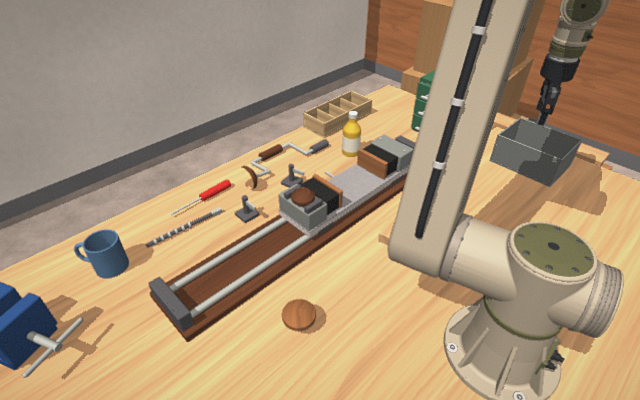

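Two index look-alikes: scene pixels A (346,268) and B (393,226), which in side are (292,177) and (250,210). B is further up the +y end (robot's left), so it fits the description. I'll confirm it in a crop.

```bash
python3 - <<'E'
import cv2
a=cv2.imread("pics/scene0.png")[195:285,285:425]
cv2.imwrite("pics/c1.png",cv2.resize(a,None,fx=5.5,fy=5.5,interpolation=cv2.INTER_CUBIC))
b=cv2.imread("pics/side0.png")[150:240,220:350]
cv2.imwrite("pics/c2.png",cv2.resize(b,None,fx=6,fy=6,interpolation=cv2.INTER_CUBIC))
E
```

```text
(no output)
```

View pics/c1.png

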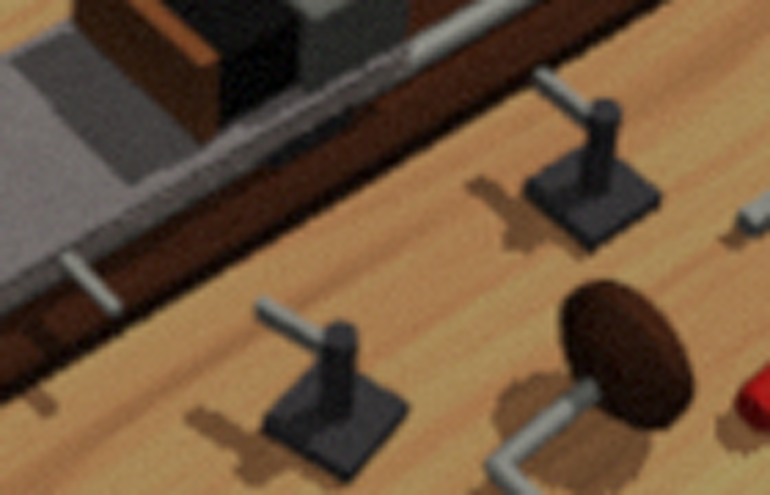

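View pics/c2.png

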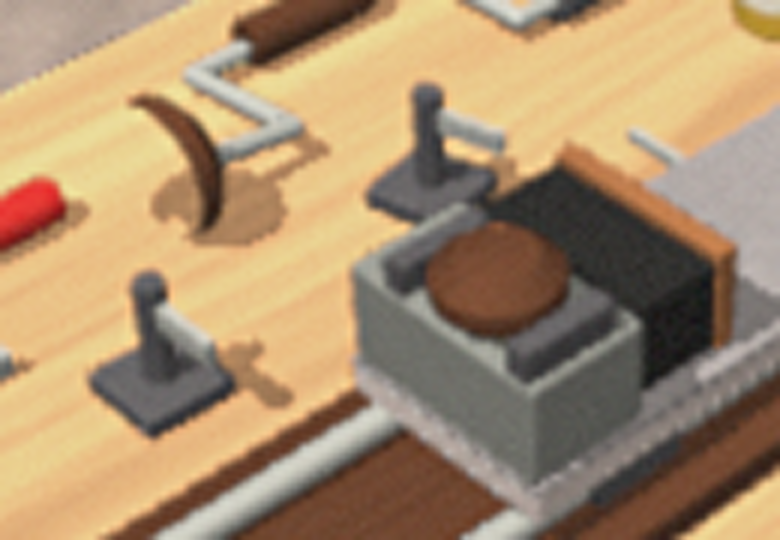

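c1 and c2 show B as a post with a blade pointing at the carriage, blade tip at scene (383,208) / side (254.6,209). The pointer tip is at scene (305.7,250.6) / side (325.3,172). A is nearer the −y end, so B is the right one.

```bash
cat > h.py <<'E'
import cv2,numpy as np
def ray(g,uv):
    uv=np.asarray(uv,float).reshape(-1,1,2)
    n=cv2.undistortPoints(uv,np.array(g["intrinsics"]),np.array(g["D"])).reshape(-1,2)
    R=cv2.Rodrigues(np.array(g["rvec"]))[0]
    return -R.T@np.ravel(g["tvec"]), np.c_[n,np.ones(len(n))]@R
def onz(g,uv,z):
    c,d=ray(g,uv); return c+d*((z-c[2])/d[:,2])[:,None]
def tri(g1,p1,g2,p2):
    c1,d1=ray(g1,p1);c2,d2=ray(g2,p2);d1=d1[0];d2=d2[0]
    t=np.linalg.lstsq(np.c_[d1,-d2],c2-c1,rcond=None)[0]
    a=c1+t[0]*d1;b=c2+t[1]*d2;return (a+b)/2,np.linalg.norm(a-b)
E
python3 - <<'E'
from workcell import *;from h import *
g=get_image("scene");s=get_image("side")
for n,p,q in (("pointer",(305.7,250.6),(325.3,171.9)),("B",(383,208.1),(254.6,209.3)),("A",(331.9,250.2),(302.9,173.8))):
    print(n,tri(g,p,s,q),onz(g,[p],.052).round(4),onz(s,[q],.052).round(4))
im=cv2.GaussianBlur(g["color"],(3,3),0).astype(float).sum(2)
P=[]
for u in range(270,440):
    v0=267.7+(u-285)*(195-267.7)/(405.9-285);vs=np.arange(int(v0)-8,int(v0)+9)
    d=np.diff(im[vs,u]);k=np.argmax(d)
    if d[k]>35:P.append((u,vs[k]+.5))
P=np.array(P);W=onz(g,P,0.)
for _ in range(5):
    f=np.polyfit(W[:,1],W[:,0],1);r=np.abs(W[:,0]-np.polyval(f,W[:,1]));k=r<max(.002,2*np.median(r));W=W[k]
print(len(P),len(W),f,np.std(W[:,0]-np.polyval(f,W[:,1])),W[0],W[-1])
# end corners bottom estimates
print(onz(g,[(190,316),(450,168)],0))
E
```

```text
pointer (array([ 0.63677169, -0.13735777,  0.05378862]), np.float64(0.0007813773564350103)) [[ 0.6359 -0.1362  0.052 ]] [[ 0.6383 -0.1394  0.052 ]]
B (array([0.65090012, 0.11515351, 0.05302237]), np.float64(0.00012795668752028154)) [[0.6502 0.1159 0.052 ]] [[0.6519 0.1145 0.052 ]]
A (array([ 0.67651188, -0.08493803,  0.05312331]), np.float64(0.0013905938143129277)) [[ 0.6754 -0.0849  0.052 ]] [[ 0.6781 -0.0854  0.052 ]]
170 167 [0.01320547 0.61736043] 0.000828929572480847 [ 0.61442671 -0.23281447  0.        ] [0.62191619 0.39304871 0.        ]
[[ 0.58864922 -0.44014245  0.        ]
 [ 0.62329314  0.44420876  0.        ]]
```

Measured: the bed's +y direction is (0.013, 1) and the carriage centre is at about (0.537, −0.136). Pointer to mark is 0.2525 m of travel. The heights (53 mm) and offsets (100 and 110 mm) match the given sizes. Next I turn the tool so its x lies along bed +y and its y along bed +x, and go above the well with the fingers shut.

```bash
python3 -m creep '[[1,[1,-1,0],-0.735],[1,[1,-1,0],-0.735],[1,[1,-1,0],-0.735],[1,[1,-1,0],-0.735],[1,[1,-1,0],-0.735],[1,[1,-1,0],-0.735],[1,[1,-1,0],-0.735],[1,[1,-1,0],-0.735]]' 20
python3 -m creep '[[1,[0.88,0.86,0],0],[1,[0.88,0.86,0],0],[1,[0.88,0.86,0],0]]'
python3 -m creep '[[1,[0.88,0.86,0],0],[1,[0.88,0.86,0],0],[1,[0.88,0.86,0],0]]'
python3 -c "
from workcell import *;import numpy as np
s=read_state();print(s['time'],np.round(s['tool_pos'],4),np.round(s['tcp_rot'],4).tolist(),s['opening'],s['contact_force'])"
```

```text
time: 1.0
tool_pos: [0.2786, -0.3973, 0.1962]
tcp_rot: [[0.007, 1.0, -0.0], [1.0, -0.007, 0.0], [0.0, -0.0, -1.0]]
contact_force: [0.3, -0.5, 0.5]
opening: -0.003
finger_force: 0.0
time: 1.3
tool_pos: [0.367, -0.3083, 0.1962]
tcp_rot: [[0.011, 1.0, 0.0], [1.0, -0.011, 0.001], [0.001, 0.0, -1.0]]
contact_force: [-0.2, -1.1, -0.2]
opening: 0.001
finger_force: 0.0
time: 1.6
tool_pos: [0.4547, -0.221, 0.1962]
tcp_rot: [[0.01, 1.0, 0.001], [1.0, -0.01, 0.001], [0.001, 0.001, -1.0]]
contact_force: [1.0, -0.9, -0.2]
opening: -0.002
finger_force: 0.0
1.6 [ 0.4547 -0.221   0.1962] [[0.0095, 1.0, 0.0006], [1.0, -0.0095, 0.0006], [0.0006, 0.0006, -1.0]] -0.002036655431227315 [ 0.99597458 -0.85497944 -0.16323224]
```

```bash
cat > trk.py <<'E'
from workcell import *;from h import *
th=-0.0132; EX=np.array([np.cos(th),np.sin(th),0]);EY=np.array([-np.sin(th),np.cos(th),0])
O=np.array([.537,-.136,0])           # initial carriage centre estimate
def prof(g,offs,lo,hi,z=.052):
    ys=np.arange(lo,hi,.0005);acc=0
    b=cv2.GaussianBlur(g["color"][:,:,2],(3,3),0).astype(np.float32)
    for o in offs:
        W=O+EX*o+EY*ys[:,None]+[0,0,z]
        uv=cv2.projectPoints(W,np.array(g["rvec"]),np.array(g["tvec"]),np.array(g["intrinsics"]),np.array(g["D"]))[0].reshape(-1,2).astype(np.float32)
        acc=acc+cv2.remap(b,uv[None,:,0],uv[None,:,1],cv2.INTER_LINEAR)[0]
    p=acc/len(offs);k=np.argmax(p);m=np.abs(ys-ys[k])<.009
    w=np.clip(p-(p.max()+np.median(p))/2,0,None)*m
    return (w*ys).sum()/w.sum(),p.max(),np.median(p)
def look():
    st=read_state();g=get_image("scene")
    s,a,b=prof(g,np.arange(.070,.096,.002),-.06,.36)
    f=float(EY@(np.array(st["tool_pos"])-O))
    return st,g,s,a,b,f
def rep():
    st,g,s,a,b,f=look()
    print(f"t {st['time']:.2f} s {s*1e3:.1f} pk {a:.0f}/{b:.0f} finger-carr {1e3*(f-s):.1f} fx {EX@(np.array(st['tool_pos'])-O)*1e3:.0f} z {st['tool_pos'][2]:.3f} F {np.round(st['contact_force'],1)}")
    return s,g
if __name__=="__main__":
    import sys
    for i in range(int(sys.argv[1]) if len(sys.argv)>1 else 1): rep()
E
python3 -m creep '[[1,[0.85,0.82,0],0],[1,[0.85,0.82,0],0],[1,[0.85,0.82,0],-0.007]]' >/dev/null
python3 - <<'E'
from trk import *
s,g=rep();rep()
print("mark",prof(g,np.arange(.114,.134,.002),.2,.30),"A",prof(g,np.arange(.142,.160,.002),.0,.1))
cv2.imwrite("pics/s1.png",g["color"][:,:,::-1])
E
```

```text
t 1.90 s 1.1 pk 109/20 finger-carr -1.7 fx 1 z 0.196 F [-0.7 -0.5 -0. ]
t 1.95 s 1.1 pk 109/20 finger-carr -1.0 fx 2 z 0.196 F [ 2.2  0.4 -0.6]
mark (np.float64(0.25611916851539085), np.float32(108.601654), np.float32(79.02703)) A (np.float64(0.06039650234638852), np.float32(108.4999), np.float32(76.836136))
```

View pics/s1.png

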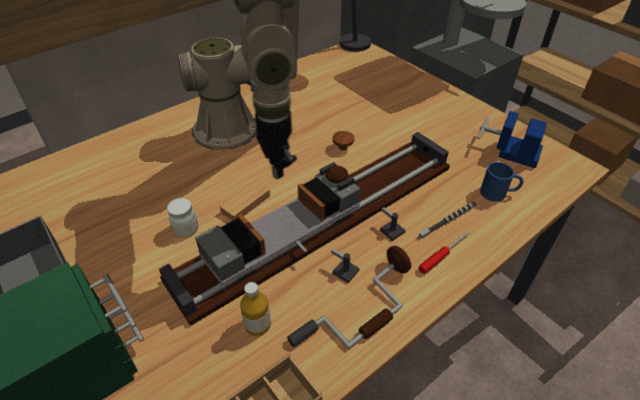

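s1 shows the shut fingers hanging above the well (fingertip near (285,172)), with nothing disturbed. Lowering in and easing towards the leading pad.

```bash
python3 -m creep '[[1,[0,0,0.5],0],[1,[0,0,1],0],[1,[0,0,1],0]]' >/dev/null
python3 -m creep '[[1,[0.2,0,0.15],0],[1,[0.55,0,0.15],0],[1,[0.55,0,0.15],0]]' 
python3 trk.py 2
```

```text
time: 2.6
tool_pos: [0.5356, -0.0829, 0.0831]
tcp_rot: [[-0.0, 1.0, 0.0], [1.0, 0.0, 0.001], [0.001, 0.0, -1.0]]
contact_force: [0.1, -1.0, -0.7]
opening: -0.001
finger_force: 0.0
t 2.60 s 1.1 pk 109/20 finger-carr 51.9 fx -2 z 0.083 F [ 0.1 -1.  -0.7]
t 2.65 s 1.1 pk 110/20 finger-carr 50.4 fx -1 z 0.083 F [ 0.2 -0.6  0.2]
```

```bash
python3 -m creep '[[1,[0.3,0,0],0],[1,[0.42,0,0],0],[1,[0.42,0,0],0],[1,[0.42,0,0],0],[1,[0.25,0,0],0]]' >/dev/null
python3 trk.py 3
```

```text
t 3.20 s -1.1 pk 109/20 finger-carr 77.8 fx -2 z 0.082 F [0.8 0.5 2.4]
t 3.25 s -3.9 pk 109/20 finger-carr 77.2 fx -1 z 0.082 F [-0.7 -2.9  1.7]
t 3.30 s -6.7 pk 110/20 finger-carr 80.7 fx -1 z 0.082 F [-0.2 -0.2  2.9]
```

The carriage is drifting towards −y, which I didn't expect. I'll look before acting.

```bash
python3 - <<'E'
from trk import *
s,g=rep();
a=get_image("side")
A=g["color"][150:320,150:400,::-1];B=a["color"][100:270,220:470,::-1]
cv2.imwrite("pics/d1.png",cv2.resize(np.vstack([A,B]),None,fx=1.75,fy=1.75,interpolation=cv2.INTER_CUBIC))
E
```

```text
t 3.35 s -9.4 pk 110/20 finger-carr 84.0 fx -1 z 0.082 F [1.2 0.3 3.2]
```

View pics/d1.png

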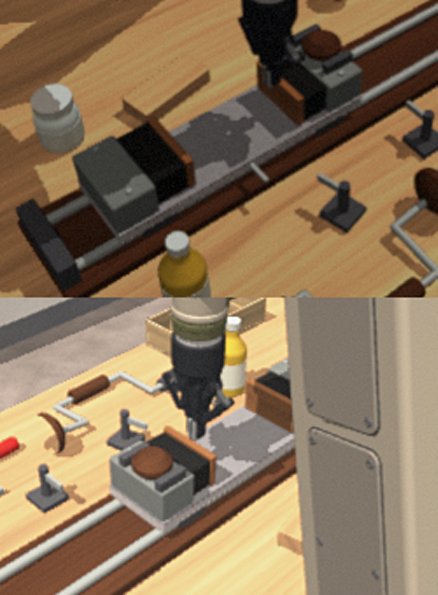

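The fingers are beside the leading pad's inner face, at (275,75) in the upper half, and the carriage is drifting slowly towards −y. If I hold the finger still, the leading pad should be pressed and send it back, so I hold and watch.

```bash
python3 trk.py 5
```

```text
t 3.45 s -14.1 pk 110/21 finger-carr 89.5 fx -1 z 0.082 F [ 0.9 -0.6  3.2]
t 3.50 s -15.9 pk 110/20 finger-carr 91.6 fx -1 z 0.082 F [ 1.5 -0.7  3.6]
t 3.55 s -17.1 pk 111/21 finger-carr 93.0 fx -1 z 0.082 F [ 1.  -0.7  4.6]
t 3.60 s -18.3 pk 108/21 finger-carr 94.3 fx -1 z 0.082 F [ 1.3 -0.8  3.9]
t 3.65 s -18.5 pk 109/21 finger-carr 94.7 fx -1 z 0.082 F [ 1.3 -1.4  4.2]
```

```bash
python3 trk.py 6
```

```text
t 3.70 s -18.5 pk 109/21 finger-carr 94.7 fx -1 z 0.082 F [ 1.7 -0.8  3.8]
t 3.75 s -18.3 pk 108/21 finger-carr 94.5 fx -1 z 0.082 F [ 1.3 -0.7  5.5]
t 3.80 s -17.3 pk 112/21 finger-carr 93.5 fx -1 z 0.082 F [ 1.1 -0.4  4.9]
t 3.85 s -16.1 pk 109/21 finger-carr 92.4 fx -1 z 0.082 F [ 1.1 -1.2  4.4]
t 3.90 s -14.4 pk 109/20 finger-carr 90.7 fx -1 z 0.082 F [ 2.  -1.1  4.8]
t 3.95 s -12.4 pk 109/20 finger-carr 88.7 fx -2 z 0.082 F [ 1.7 -2.   5.7]
```

```bash
python3 -m creep '[[1,[0.05,0,0],0],[1,[0.1,0,0],0],[1,[0.1,0,0],0]]' >/dev/null; python3 trk.py 3
```

```text
t 4.30 s 7.8 pk 108/20 finger-carr 79.0 fx -2 z 0.082 F [ 2.1 -0.3  5.5]
t 4.35 s 11.1 pk 108/20 finger-carr 75.5 fx -2 z 0.081 F [1.  0.2 0.2]
t 4.40 s 14.3 pk 110/20 finger-carr 72.2 fx -3 z 0.081 F [ 0.4  0.5 -1. ]
```

```bash
python3 -m creep '[[1,[-0.1,0.03,-0.08],0],[1,[-0.1,0.03,-0.08],0],[1,[-0.1,0.03,-0.08],0],[1,[-0.1,0.03,-0.08],0],[1,[-0.1,0.03,-0.08],0],[1,[-0.1,0.03,-0.08],0],[1,[-0.1,0.03,-0.08],0],[1,[-0.1,0.03,-0.08],0],[1,[-0.1,0.03,-0.08],0]]' >/dev/null; python3 trk.py 2
```

```text
t 5.35 s 70.5 pk 109/19 finger-carr 5.8 fx 1 z 0.089 F [-0.1 -0.3 -0.2]
t 5.40 s 73.3 pk 106/19 finger-carr 3.1 fx 1 z 0.089 F [-0.4 -0.3 -0.6]
```

```bash
python3 -m creep '[[1,[0.1,0,0],0],[1,[0.2,0,0],0],[1,[0.3,0,0],0],[1,[0.4,0,0],0],[1,[0.5,0,0],0],[1,[0.6,0,0],0],[1,[0.7,0,0],0],[1,[0.8,0,0],0],[1,[0.9,0,0],0],[1,[0.9,0,0],0],[1,[0.9,0,0],0],[1,[0.9,0,0],0]]' >/dev/null; python3 trk.py 2
```

```text
t 6.65 s 137.5 pk 104/19 finger-carr 28.5 fx -0 z 0.089 F [ 0.4  0.9 -1.2]
t 6.70 s 139.9 pk 103/19 finger-carr 26.0 fx -0 z 0.089 F [ 0.3  1.1 -0. ]
```

```bash
python3 -m creep '[[1,[0.08,0,0],0],[1,[0.08,0,0],0],[1,[0.08,0,0],0],[1,[0.08,0,0],0],[1,[0.08,0,0],0],[1,[0.08,0,0],0],[1,[0.08,0,0],0],[1,[0.08,0,0],0],[1,[0.08,0,0],0],[1,[0.08,0,0],0],[1,[0.08,0,0],0],[1,[0.08,0,0],0]]' >/dev/null; python3 trk.py 2
```

```text
t 7.95 s 194.1 pk 102/19 finger-carr -19.8 fx -0 z 0.089 F [ 0.7  0.  -0.7]
t 8.00 s 196.1 pk 101/19 finger-carr -21.8 fx -0 z 0.089 F [-0.1  0.4  0.1]
```

```bash
python3 -m creep '[[1,[0,0,0],0],[1,[0,0,0],0],[1,[0,0,0],0],[1,[0,0,0],0],[1,[0,0,0],0],[1,[0,0,0],0],[1,[0,0,0],0],[1,[0,0,0],0]]' >/dev/null; python3 - <<'E'
from trk import *
rep();s,g=rep();print("mark",prof(g,np.arange(.114,.134,.002),.2,.30))
E
```

```text
t 8.85 s 227.7 pk 100/19 finger-carr -53.4 fx -0 z 0.089 F [ 0.3 -0.7  0.4]
t 8.90 s 229.3 pk 101/19 finger-carr -55.1 fx -0 z 0.089 F [-0.7  0.1  0.9]
mark (np.float64(0.25610438751206804), np.float32(108.13486), np.float32(78.776855))
```

```bash
python3 -m creep '[[1,[-0.03,0,0],0],[1,[-0.03,0,0],0],[1,[-0.03,0,0],0],[1,[-0.03,0,0],0],[1,[-0.03,0,0],0],[1,[-0.03,0,0],0]]' >/dev/null; python3 trk.py 3
```

```text
t 9.55 s 250.8 pk 99/19 finger-carr -79.5 fx -0 z 0.089 F [-0.2 -0.4 -0.1]
t 9.60 s 252.3 pk 98/19 finger-carr -81.1 fx -0 z 0.089 F [-1.2 -0.3 -0.3]
t 9.65 s 253.9 pk 100/19 finger-carr -82.6 fx -0 z 0.089 F [-0.2  0.1  0.6]
```

```bash
python3 trk.py 2
```

```text
t 9.70 s 255.4 pk 99/19 finger-carr -84.1 fx -0 z 0.089 F [-0.9 -0.7  0.4]
t 9.75 s 257.0 pk 98/19 finger-carr -85.7 fx -0 z 0.089 F [-0.2 -0.4 -0.2]
```

```bash
python3 - <<'E'
from trk import *
s,g=rep();
a=get_image("side")
A=g["color"][130:260,220:420,::-1];B=a["color"][130:260,220:420,::-1]
cv2.imwrite("pics/d2.png",cv2.resize(np.vstack([A,B]),None,fx=2.3,fy=2.3,interpolation=cv2.INTER_CUBIC))
E
```

```text
t 9.80 s 258.4 pk 99/19 finger-carr -87.2 fx -0 z 0.089 F [0.4 0.4 0.4]
```

View pics/d2.png

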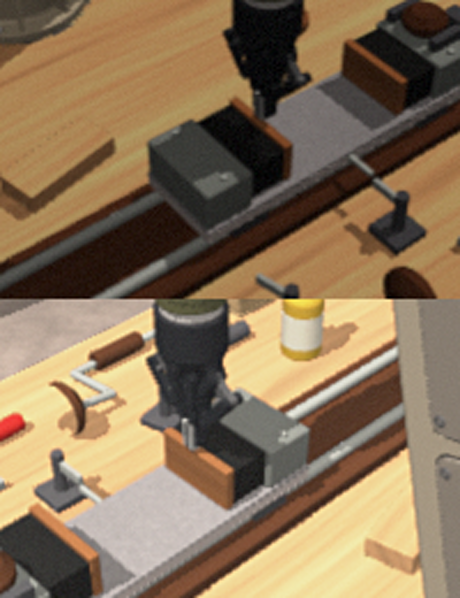

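The fingers have reached the trailing pad's inner face (upper half (262,110), lower half (190,445)), so contact comes later than I assumed. Braking actively now.

```bash
python3 -m creep '[[1,[-0.12,0,0],0],[1,[-0.12,0,0],0]]' >/dev/null; python3 trk.py 3
```

```text
t 10.10 s 267.2 pk 98/19 finger-carr -109.2 fx 0 z 0.089 F [ 0.1 -0.7  0.2]
t 10.15 s 268.7 pk 100/19 finger-carr -110.3 fx 0 z 0.089 F [-0.7 -0.2 -0.1]
t 10.20 s 270.1 pk 99/19 finger-carr -111.4 fx -0 z 0.089 F [ 0.1 -0.5 -0.6]
```

It isn't braking: the fingertips are passing above the pad, so they're higher than the TCP reading suggests. Going back over the well and measuring the tip height.

```bash
python3 -m creep '[[1,[0.5,0,-0.03],0],[1,[0.9,0,0],0]]' >/dev/null; python3 - <<'E'
from trk import *
s,g=rep();st=read_state();a=get_image("side")
p=np.array(st["tool_pos"]);print(p)
print("d2 tip ray at y=.035:",end=" ")
c,d=ray(a,[(302.6,194.4)]);d=d[0];print(c+d*((.035-c[1])/d[1]))
for n,q in (("side",a),("scene",g)):
    print(n,cv2.projectPoints(p[None],np.array(q["rvec"]),np.array(q["tvec"]),np.array(q["intrinsics"]),np.array(q["D"]))[0].ravel())
x,y=cv2.projectPoints(p[None],np.array(a["rvec"]),np.array(a["tvec"]),np.array(a["intrinsics"]),np.array(a["D"]))[0].ravel()
cv2.imwrite("pics/d3.png",cv2.resize(a["color"][int(y)-60:int(y)+40,int(x)-60:int(x)+60,::-1],None,fx=4,fy=4,interpolation=cv2.INTER_CUBIC))
E
```

```text
t 10.45 s 276.9 pk 97/19 finger-carr -27.2 fx -0 z 0.090 F [ 1.  -0.2 -0.1]
[0.53893568 0.11957216 0.0892495 ]
d2 tip ray at y=.035: [0.54784516 0.035      0.11798367]
side [280.10719644 220.43368512]
scene [357.24103412 175.75350606]
```

View pics/d3.png

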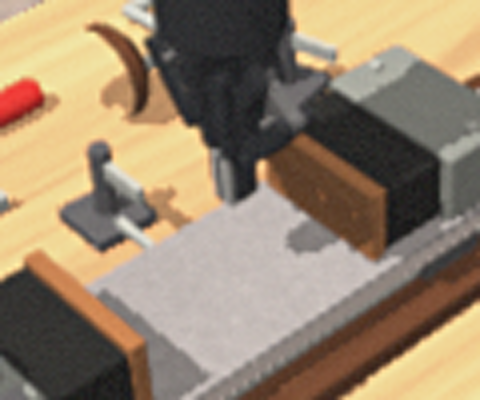

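d3 shows the real tip at crop (235,205), 9 px above the projected TCP (240,240). The tips are therefore about 29 mm higher than the TCP reads (118 mm at z = 0.089), which also explains the first push scraping the pad's top. I lower by 30 mm and brake.

```bash
python3 -m creep '[[1,[0,0,0.3],0],[1,[-0.25,0,0.3],0],[1,[-0.4,0,0.3],0]]' >/dev/null; python3 trk.py 2
```

```text
t 10.85 s 287.4 pk 97/19 finger-carr -79.1 fx -2 z 0.058 F [ 0.3  0.4 -0.1]
t 10.90 s 288.5 pk 97/19 finger-carr -82.2 fx -1 z 0.059 F [-0.  -1.3  0.5]
```

```bash
python3 trk.py 4
```

```text
t 10.95 s 289.4 pk 96/19 finger-carr -82.1 fx -0 z 0.060 F [-0.   0.9 -0.3]
t 11.00 s 290.2 pk 97/19 finger-carr -82.0 fx -0 z 0.060 F [0.  0.7 0.1]
t 11.05 s 290.7 pk 98/19 finger-carr -82.0 fx -0 z 0.060 F [0.1 0.6 0. ]
t 11.10 s 291.0 pk 98/19 finger-carr -81.9 fx -0 z 0.060 F [-0.5  0.3 -0.2]
```

```bash
python3 -m creep '[[1,[0,0,0],0],[1,[0,0,0],0],[1,[0,0,0],0],[1,[0,0,0],0]]' >/dev/null; python3 trk.py 3
```

```text
t 11.55 s 286.6 pk 97/19 finger-carr -77.2 fx -1 z 0.059 F [0.6 0.2 0.3]
t 11.60 s 285.8 pk 98/19 finger-carr -76.4 fx -1 z 0.059 F [0.9 0.1 0.3]
t 11.65 s 284.7 pk 97/19 finger-carr -75.3 fx -1 z 0.059 F [-0.8 -0.6 -1. ]
```

```bash
python3 -m creep '[[1,[0.3,0,0],0],[1,[0.6,0,0],0],[1,[0.9,0,0],0],[1,[0.98,0,0],0],[1,[1,0,0],0],[1,[1,0,0],0]]' >/dev/null; python3 trk.py 2
```

```text
t 12.30 s 272.9 pk 95/18 finger-carr 36.0 fx -2 z 0.059 F [ 0.5  0.3 -0.1]
t 12.35 s 272.0 pk 97/18 finger-carr 36.4 fx -2 z 0.059 F [ 0.2 -0.2  0.2]
```

```bash
python3 -m creep '[[1,[0.12,0.02,0],0],[1,[0.24,0.02,0],0],[1,[0.24,0.02,0],0],[1,[0.24,0.02,0],0],[1,[0.24,0.02,0],0],[1,[0.24,0.02,0],0],[1,[0.24,0.02,0],0]]' >/dev/null; python3 trk.py 3
```

```text
t 13.10 s 260.5 pk 96/18 finger-carr 72.5 fx -0 z 0.059 F [-0.1  0.1  0. ]
t 13.15 s 259.9 pk 96/18 finger-carr 73.2 fx -0 z 0.059 F [-0.6 -0.1 -0.2]
t 13.20 s 259.2 pk 97/18 finger-carr 73.9 fx -0 z 0.059 F [ 1.  -1.4  0.6]
```

```bash
python3 -m creep '[[1,[0,0,0],0],[1,[0,0,0],0]]' >/dev/null; python3 trk.py 3
```

```text
t 13.45 s 256.6 pk 97/18 finger-carr 76.6 fx -0 z 0.059 F [ 0.7 -0.5 -0.1]
t 13.50 s 256.4 pk 95/18 finger-carr 76.8 fx -0 z 0.059 F [-0.4 -0.3  0.3]
t 13.55 s 256.2 pk 95/18 finger-carr 77.0 fx -0 z 0.059 F [ 0.2 -0.1 -0.8]
```

Nearly stopped (−4 mm/s) on the mark. Releasing the pad.

```bash
python3 -m creep '[[1,[-0.3,0,0],0],[1,[-0.75,0,0],0],[1,[-0.75,0,0],0],[1,[-0.75,0,0],0]]' >/dev/null; python3 trk.py 2;python3 -m creep '[[1,[0,0,0],0],[1,[0,0,0],0],[1,[0,0,0],0],[1,[0,0,0],0],[1,[0,0,0],0],[1,[0,0,0],0],[1,[0,0,0],0]]' >/dev/null; python3 trk.py 1
```

```text
t 14.00 s 256.6 pk 96/18 finger-carr 0.9 fx 1 z 0.059 F [ 0.1 -0.3  0.2]
t 14.05 s 256.6 pk 97/18 finger-carr 1.7 fx 1 z 0.059 F [0.8 0.3 0.1]
t 14.80 s 256.6 pk 98/19 finger-carr 1.7 fx 1 z 0.059 F [ 0.  -0.3 -0. ]
```

```bash
python3 -m creep '[[1,[0,0,0],0],[1,[0,0,0],0],[1,[0,0,0],0],[1,[0,0,0],0],[1,[0,0,0],0],[1,[0,0,0],0],[1,[0,0,0],0],[1,[0,0,0],0],[1,[0,0,0],0],[1,[0,0,0],0],[1,[0,0,0],0],[1,[0,0,0],0]]' >/dev/null;python3 -m creep '[[1,[0,0,0],0],[1,[0,0,0],0],[1,[0,0,0],0],[1,[0,0,0],0],[1,[0,0,0],0],[1,[0,0,0],0]]' >/dev/null; python3 - <<'E'
from trk import *
s,g=rep();a=get_image("side")
for z in (.052,.055):
    print("side ptr",prof(a,np.arange(.070,.096,.002),.22,.29,z)[0],"mark",prof(a,np.arange(.114,.134,.002),.22,.29,z)[0],"scene mark",prof(g,np.arange(.114,.134,.002),.2,.30,z)[0])
cv2.imwrite("pics/f.png",cv2.resize(np.hstack([g["color"][185:245,350:420,::-1],a["color"][170:230,225:295,::-1]]),None,fx=5,fy=5,interpolation=cv2.INTER_CUBIC))
E
```

```text
t 16.65 s 256.6 pk 98/18 finger-carr 1.7 fx 1 z 0.059 F [-0.1 -0.1 -1.2]
side ptr 0.2530508344500456 mark 0.24578093124229763 scene mark 0.2559809756908188
side ptr 0.25482737619217793 mark 0.2478958711689997 scene mark 0.25361059785792517
```

View pics/f.png

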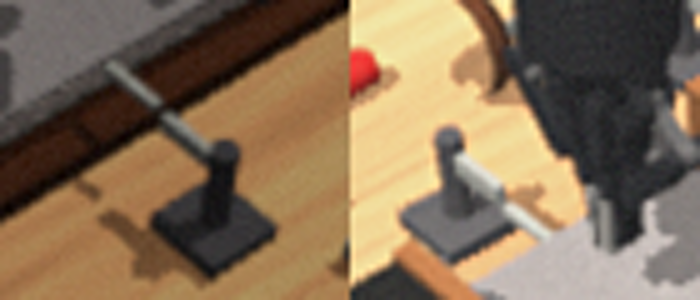

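f.png shows pointer and blade in one line in the scene view and within about a pixel in the side view. Combining both views puts the offset at 3–4 mm, with the carriage at rest for over 2.5 s. Handing in.

```bash
python3 -c "
from workcell import *
print(close_job())"
```

```text
the job is handed in; nothing more can be done
None
```

I handed the job in with the carriage at rest and its pointer about 3–4 mm from the index blade (limit 12 mm), both pads free and nothing touching it; on the way my first push scraped the leading pad's top because the fingertips were about 29 mm higher than the TCP read, and no verdict was shown.

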